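# Refit the gauge knob on the card creaser and hold it pressed

## Robot

A 6-joint arm with a two-finger parallel gripper is mounted at the origin on the work surface. World frame = base frame: x ahead of the robot, y to its left, z up, the work surface at z = 0. Lengths are in mm, angles in rad, forces in N, time in s.
With the tool pointing down it reaches from about 275 to 725 mm from the base axis. Payload 15.9 kg.
Tool frame: the origin (TCP) lies midway between the tips of the shut fingers; the grasp point (between the pads) lies bot.grasp_offset behind it (bot.grasp_offset is the distance from the TCP to the grasp point, in mm); y points along the fingers, x is the direction in which the jaws open and shut, and the axes are right-handed (so a half turn about y gives the same grasp; the last joint's range is limited). The gripper opens to 85 mm and grips with 20 to 120 N. Pads are 22 mm wide; open, the fingers measure 114 mm over their backs; the gripper's body (76 mm by 85 mm) begins 54 mm behind the grasp point. The pads swing forward as they close: fully open they stand 13 mm farther back than shut.
Start: joints at [-1.28, 0.213, -0.034, 1.323, 0, 1.571], TCP at [143.353, -478.994, 231.306] pointing down, gripper open.
Joint ranges: [-2.98, 2.98], [-0.74, 1.72], [-1.14, 1.35], [-2.1, 2.04], [-1.57, 1.44], [-3.14, 3.14]. Speed limits (rad/s): [1.89, 1.89, 2.39, 2.57, 3.14, 3.14].

## Interface

Orientations are given as a 3x3 rotation matrix whose columns are the frame's x, y, z axes.
In Python, from plant import bot gives the robot as it stands.
- The arm moves only by the shell command python3 -m handwheel 'ROWS'. ROWS is JSON, a list of rows, each a list of 7 numbers: the shift along the tool's x, y, z in mm, then the turn, a rotation vector about the tool's x, y, z in degrees, then the opening, from -1 (shut) to 1 (fully open). In form: [[dx, dy, dz, wx, wy, wz, hand], ...]. A call has 1 to 12 rows; each row shifts and turns the commanded pose from where the row before left it, along the tool's axes as they then stand; what a row does not reach is not made up. A row lasts 1/10 s, in which the tool goes at most 50 mm and 8.59 degrees, less where a joint would pass 70% of its speed; a pose out of reach is approached as far as the arm can. A call with a gripper value outside its range is refused whole. The fingers move at their own pace and stop on an object; the grip force is fixed at half the most. Time passes only in rows, so rows that do not move let the fingers close. It gives the time, the measured TCP pose, the force and the opening at its end, in the units of the state.
- bot.observe(): the state, without advancing time (a new reading comes with each control period).
- bot.camera(name): name is "scene" or "top" or "wrist"; returns the picture (480x640x3 uint8, red, green, blue); there is no depth.
- bot.camera_model(name): a dict with "fov_y" (degrees; the focal length in pixels is half the picture's height over the tangent of half this angle, whatever the lens; pixels are square), "cx", "cy" (the principal point, pixels), "world_to_cam" (4x4, takes a point from world to camera coordinates). Camera axes: x right, y down, z forward; pixel columns grow to the right and rows downward; lengths in mm; the calibration is good to about 2 mm. A picture is of the moment at which its call begins: read the wrist's pose just before it. camera_model takes no time and is no camera call; for the wrist camera it gives the pose at the moment of the call.
- bot.job_done(): hands the job in, once; it reports no verdict.
Trained networks look in the newest picture that a camera, given by its name, has taken for a name from the list of things; names that differ only in an ending like _2 or _b are one class to them, and where a whole thing is asked for, a point or a joint stands for the part that bears it (a point fixed in the world has none). Each returns a list of dicts, best first, with "p" (0 to 1); they miss things now and then, are a little off and sometimes report something else, mostly with a low value. They report only what shows in the picture. A call takes as long as a camera call. They do not tell look-alikes from the thing itself.
- bot.boxes_of(query, camera): "at" ([x, y, z] in mm, in world coordinates, good to about 4 mm: the middle of the surface that is visible of it).
- bot.cut_out(query, camera): "mask" (480x640 bool, what is visible of it).
The state is a dict: "time": time; "joint_pos": joint angles; "joint_velocities": joint speeds; "joint_efforts": joint torques, N m; "ee_pos": TCP position; "eef_rot": TCP orientation; "force": force on the tool from outside, world axes, zero at the start; "wrist_torque": the same for the moment, N m; "finger_gap": opening from 0.0 (shut) to 1.0 (fully open).
Only numpy, scipy, OpenCV 4.12 (cv2) and the standard library are available. Lean on these libraries where they do the work, as an engineer would, in place of code of your own. Each camera call takes 0.05 s, during which the arm holds its last target.

## Task

Wind the card creaser's hand crank clockwise (seen from above) for about two full turns until the gauge carriage has come right out from under its hood and reached its stop; move the carriage only with the crank. Then take the loose bar-grip knob from the counter, turn it so that its nose is on the same side as the flat of the carriage's upright D-shaped shaft, push it fully home on the shaft, and press the sprung shaft all the way in. Finish while still holding the knob pressed in, without letting go, and leave the other things on the counter where they are.

Things in the scene. Friction and masses are not known exactly. Their poses are not given: they have to be found in the camera images.
- machine: Fixed white-grey card creaser, bed 220 x 350 x 18 mm. Local y: gear housing with the crank (top 88 mm) about y +100; hood (94 mm wide, top 88 mm) from y +50 to -55, hiding the parked carriage; then open guide rods to an end block (48 mm high) at y -168. Creasing beam, 52 mm high, from local x +80. Origin: underside of the bed, on the line of crank and rods, z up; yaw within 0.3 rad.
- crank_axis (a point): Point on the crank's vertical turning axis (fixed to the machine, local x 0, y 100 mm) at mid height of the handle, 126 mm above the counter.
- crank_handle (a point): Centre of the crank's upright black handle, a freely spinning sleeve of 18 mm diameter, from 104 to 148 mm above the counter, 48 mm from the crank axis. The steel crank arm below it has its top at 103 mm. Pinch it from above and lead it round in a circle; the gripper need not turn.
- crank (a joint): Turn of the crank, rad, growing clockwise seen from above; at 0 the handle lies on the machine's +y side of the axis. Starts between 0 and 1.4; hard stop at 12.566 (two full turns from 0), where the carriage is right out. Friction of about 3 N at the handle; stays where it is left. Each turn moves the carriage 50 mm.
- carriage: Aluminium gauge carriage, 78 x 56 x 24 mm, its top 45 mm above the counter, axes parallel to the machine's; origin: centre of its underside. Driven by the crank along the machine's -y, from under the hood (local y -20 mm) to its stop (local y -120 mm).
- shaft_tip (a point): Centre of the top end of the steel D-shaft standing on the carriage: diameter 18 mm, one flat 3 mm from its axis, 30 mm tall (tip 75 mm above the counter) when not pressed, top 4 mm tapered. x: horizontal, out of the flat; z: up. Yaw against the machine within 0.9 rad; it turns only against 0.25 N m of friction. Under the hood until the crank is wound.
- shaft (a joint): How far the sprung shaft is pressed down into the carriage, m: 0 to 0.008 (its stop). The spring pushes up with 6 N at 0 and 14 N at the stop.
- knob: Loose grey knob, about 60 g, upright on the counter. Fluted skirt, diameter 55 mm, 22.5 mm tall; on it a bar grip along knob x, 44 mm long, 14 mm wide, 22.5 to 48 mm above the underside: grip across it, fingertips above the skirt. Origin: centre of the underside, where the D bore opens (20 mm deep, 1 mm wider all round than the shaft). Home: underside 20 mm below the shaft tip.
- knob_nose (a point): Outer end of the nose on the knob's skirt, 36 mm from the knob's axis along knob +x, 12 mm above its underside. It marks the side of the flat in the D bore: the knob goes on only with knob x along shaft_tip x, to about 0.2 rad (the taper leads it in).
- thumb_cap: loose round grey screw cap, diameter 34 mm, 20 mm tall, plain, no bar and no bore; a bystander. Origin: centre of its underside
- stapler: loose black stapler, 150 x 36 x 46 mm; a bystander. Origin: centre of its underside, x along its length
- clip_box: loose cardboard box of clips, 75 x 55 x 26 mm; a bystander. Origin: centre of its underside
- glue_stick: loose white upright glue stick, diameter 26 mm, 85 mm tall; a bystander. Origin: centre of its underside
- pen_cup: loose black pen cup, diameter 84 mm, 95 mm tall with pens to 145 mm; a bystander. Origin: centre of its underside
Not all that is in view belongs to the job. Several things look just like the knob: the one meant starts nearest to the robot's base.

How it is judged (in metres and radians):
On the way, in this order (a step that is already met when the one before it is completed fails the run):
1. the crank is wound to its stop, the carriage right out (value of joint crank above 12.25 rad), for 0.2 s.
2. the knob is home on the D-shaft (z of knob in the frame of shaft_tip below -0.0175 m and horizontal distance between knob and shaft_tip below 0.003 m and angle between the z axis of knob and the z axis of shaft_tip, either way round below 0.1 rad and x of knob_nose in the frame of shaft_tip above 0.02 m), for 0.2 s.
At the end, for the whole second after the job is handed in: Crank above 12.25 rad; knob home (underside 17.5 mm or more below the shaft tip, axis within 3 mm, tilt under 0.1 rad, nose on the flat side); shaft pressed in more than 5 of its 8 mm; fingers on the knob with more than 3 N, all through the last second (all of step 2 and value of joint crank above 12.25 rad and value of joint shaft above 0.005 m and contact force between the fingers and knob above 3 N); the arm keeps its last pose, push and grip.
It fails at once if the robot pushed the carriage or its shaft before the crank had brought it out (value of joint crank below 12.25 rad and contact force between any of the arm, the fingers and carriage above 2 N).
It fails at once if another thing on the counter was displaced by more than 30 mm (distance of any of thumb_cap, stapler, clip_box, glue_stick, pen_cup from where it was at the start of the episode above 0.03 m).
It also fails if it takes over 67 s, if anything falls off the work surface, if the arm or the gripper's body presses on something with over 40 N, if the wrist force passes 120 N, or if a joint passes its speed limit or range.

## Working session

There is one attempt and no reset: what is moved stays moved. The work goes in short steps, Python scripts to look and compute and a shell command to move; the robot and the scene stay as the last step left them, time stands still between calls to the robot, and variables do not carry over. Pictures are saved under pics/ and viewed, and the job is handed in when it is done.

```bash
ls; mkdir -p pics; python3 - <<'E'
from plant import bot
import cv2, numpy as np
o=bot.observe(); print(o['time'],o['ee_pos'],np.round(o['eef_rot'],3).tolist(),o['force'],o['finger_gap'],bot.grasp_offset)
for c in ['scene','top','wrist']:
    im=bot.camera(c); cv2.imwrite(f'pics/{c}0.png',im[:,:,::-1])
    m=bot.camera_model(c); print(c,m['fov_y'],m['cx'],m['cy'],np.round(m['world_to_cam'],3).tolist())
E
```

```text
pics
0.0 [ 143.26530118 -478.69757179  230.83162444] [[0.287, -0.0, 0.958], [-0.958, 0.001, 0.287], [-0.001, -1.0, -0.0]] [-0.62410692  0.79431289 -0.15739675] 0.9979522185881646 18.700000000000003
scene 53.5308852648573 319.83379792837195 247.56383445678438 [[0.275, 0.961, -0.008, -39.523], [0.831, -0.242, -0.5, -378.561], [-0.483, 0.131, -0.866, 1489.434], [0.0, 0.0, 0.0, 1.0]]
top 53.209909338991785 316.5514094621255 238.53803993676735 [[0.027, -1.0, 0.015, -95.405], [-0.995, -0.028, -0.097, 501.099], [0.098, -0.013, -0.995, 1299.243], [0.0, 0.0, 0.0, 1.0]]
wrist 60.54048384518009 326.20352133238123 241.84655407903986 [[0.286, -0.958, -0.0, -498.839], [-0.914, -0.273, 0.3, -38.073], [-0.288, -0.086, -0.954, 378.736], [0.0, 0.0, 0.0, 1.0]]
```

View pics/scene0.png

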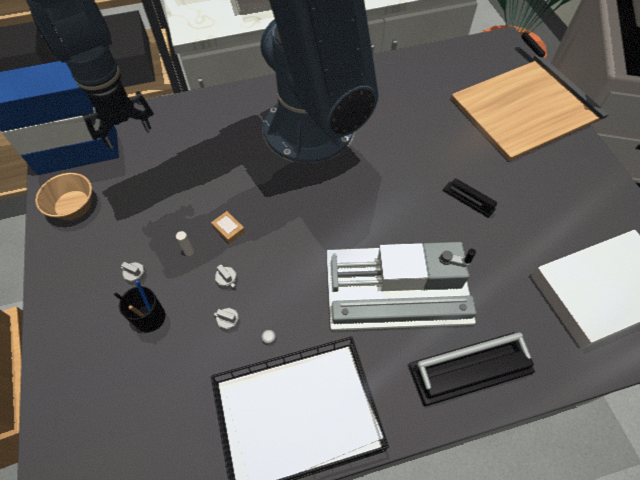

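View pics/top0.png

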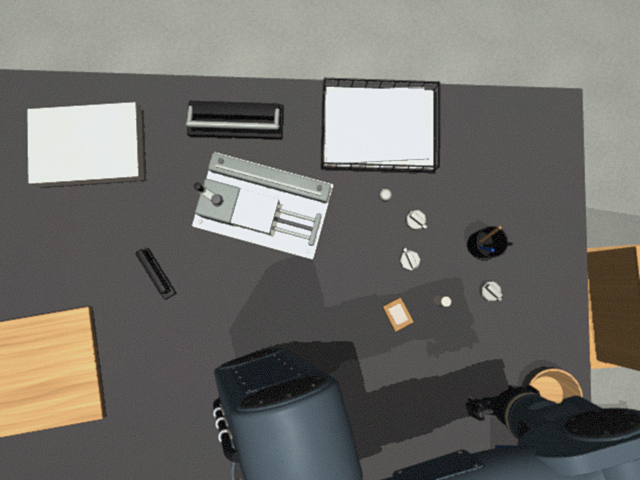

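The two views show three knob look-alikes, in the top picture at (417,219), (410,259) and (492,291). The thumb cap is at (386,195). The machine is at about (262,205), with its handle at (199,187).

```bash
cat > h.py <<'E'
from plant import bot
import cv2, numpy as np
def f(m): return 240/np.tan(np.radians(m['fov_y']/2))
def p2w(m,u,v,z):
    W=np.array(m['world_to_cam']);R=W[:3,:3];t=W[:3,3]
    d=R.T@np.array([(u-m['cx'])/f(m),(v-m['cy'])/f(m),1]);c=-R.T@t
    return c+d*(z-c[2])/d[2]
def w2p(m,p):
    W=np.array(m['world_to_cam']);q=W[:3,:3]@np.array(p)+W[:3,3]
    return np.array([m['cx']+f(m)*q[0]/q[2],m['cy']+f(m)*q[1]/q[2]])
E
python3 - <<'E'
from h import *
im={c:bot.camera(c) for c in ('top','scene')}
for q in ['knob','knob_nose','crank_handle','crank_axis','machine','carriage','thumb_cap','stapler','clip_box','glue_stick','pen_cup']:
  for c in ('top','scene'):
    try: r=bot.boxes_of(q,c)
    except Exception as e: print(q,c,e); continue
    m=bot.camera_model(c)
    print(q,c,[(np.round(x['at']).tolist(),round(x['p'],2),np.round(w2p(m,x['at'])).tolist(),round(float(np.hypot(*x['at'][:2])))) for x in r])
print(bot.observe()['time'])
for n,(c,x,y) in {'A':('top',330,165),'B':('scene',325,230)}.items():
    w=(150,110) if c=='top' else (160,110)
for n,c,x0,y0,x1,y1 in [('cm','top',180,140,340,260),('cs','scene',320,230,480,350),('ck','top',380,190,520,310)]:
    k=5 if c else 1
    cv2.imwrite(f'pics/{n}.png',cv2.resize(im[c][y0:y1,x0:x1,::-1],None,fx=5,fy=5,interpolation=cv2.INTER_CUBIC))
E
```

```text
knob top [([452.0, -336.0, 24.0], 0.74, [408.0, 260.0], 563), ([562.0, -354.0, 18.0], 0.71, [414.0, 221.0], 664)]
knob scene [([576.0, -359.0, 21.0], 0.89, [226.0, 321.0], 678), ([465.0, -339.0, 22.0], 0.87, [226.0, 279.0], 575), ([382.0, -566.0, 21.0], 0.7, [132.0, 273.0], 682)]
knob_nose top [([566.0, -355.0, 26.0], 0.78, [415.0, 219.0], 668), ([374.0, -557.0, 22.0], 0.64, [488.0, 290.0], 671), ([457.0, -337.0, 21.0], 0.56, [408.0, 258.0], 568)]
knob_nose scene [([573.0, -363.0, 24.0], 0.91, [224.0, 320.0], 678), ([384.0, -564.0, 20.0], 0.6, [133.0, 274.0], 682), ([462.0, -341.0, 20.0], 0.59, [225.0, 278.0], 575)]
crank_handle top [([599.0, 206.0, 114.0], 0.8, [207.0, 196.0], 633)]
crank_handle scene [([610.0, 210.0, 109.0], 0.85, [459.0, 257.0], 645)]
crank_axis top [([591.0, 67.0, 53.0], 0.75, [263.0, 204.0], 595), ([453.0, -338.0, 25.0], 0.57, [409.0, 259.0], 565), ([345.0, -418.0, 83.0], 0.16, [443.0, 300.0], 542)]
crank_axis scene [([619.0, 65.0, 49.0], 0.94, [399.0, 287.0], 623)]
machine top [([593.0, 66.0, 52.0], 0.6, [264.0, 203.0], 597)]
machine scene [([622.0, 60.0, 51.0], 0.94, [398.0, 288.0], 625)]
carriage top []
carriage scene []
thumb_cap top [([307.0, -311.0, 25.0], 0.33, [399.0, 312.0], 437)]
thumb_cap scene [([636.0, -273.0, 17.0], 0.66, [266.0, 335.0], 693)]
stapler top [([397.0, 353.0, 45.0], 0.63, [154.0, 273.0], 531)]
stapler scene [([403.0, 355.0, 28.0], 0.78, [469.0, 196.0], 537)]
clip_box top [([304.0, -311.0, 24.0], 0.61, [399.0, 313.0], 435)]
clip_box scene [([314.0, -310.0, 26.0], 0.72, [226.0, 227.0], 442)]
glue_stick top [([345.0, -416.0, 85.0], 0.71, [443.0, 300.0], 541)]
glue_stick scene [([354.0, -424.0, 60.0], 0.81, [182.0, 243.0], 553)]
pen_cup top [([500.0, -550.0, 54.0], 0.67, [489.0, 244.0], 743), ([455.0, -339.0, 25.0], 0.31, [409.0, 259.0], 567)]
pen_cup scene [([498.0, -542.0, 60.0], 0.65, [140.0, 305.0], 736), ([608.0, 208.0, 107.0], 0.43, [457.0, 257.0], 643)]
1.35
```

View pics/cm.png

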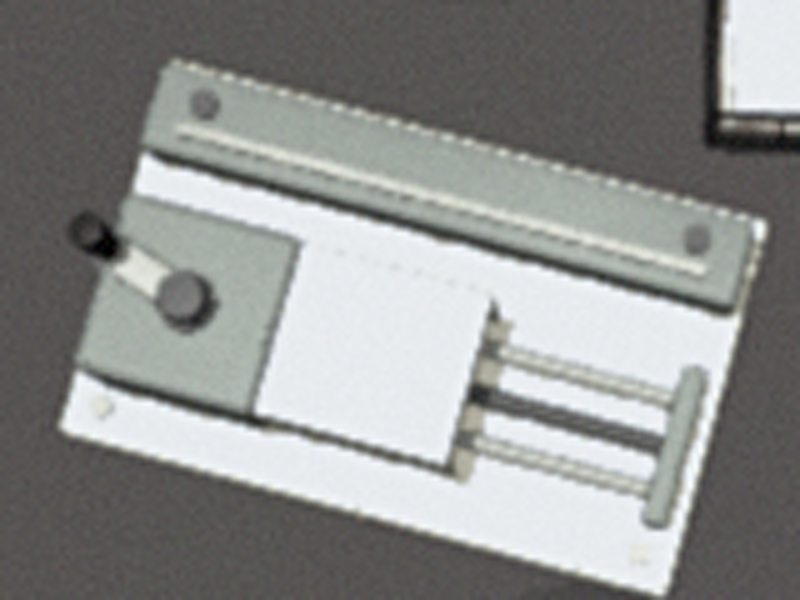

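View pics/cs.png

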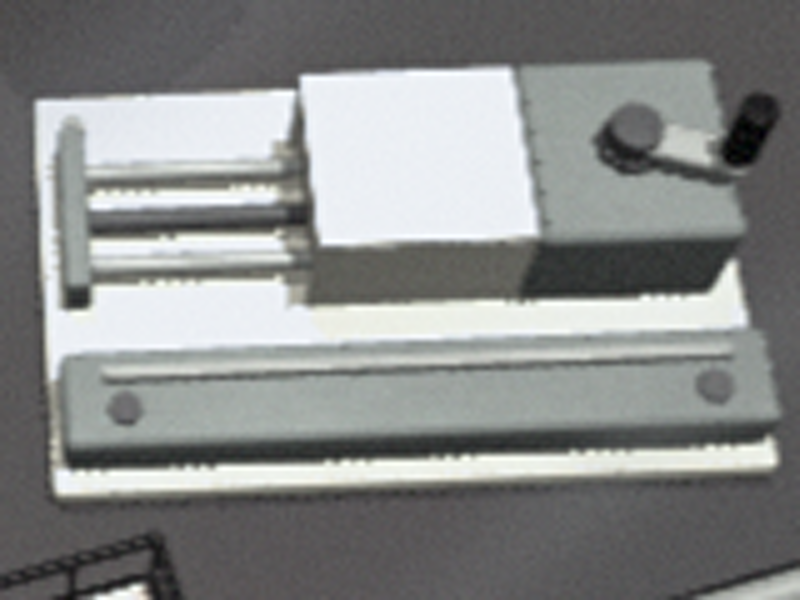

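View pics/ck.png

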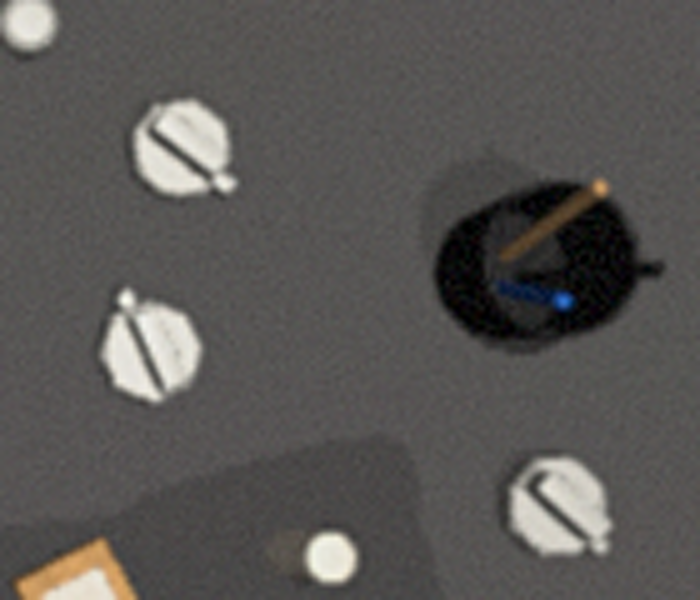

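The knob meant is at top pixel (410,260): it is 565 mm from the base, and the other two are about 670 and 680 mm away. Its nose points up and left, to (405,250). Next I fit the machine's pose to the hood corners in both views, and get the handle angle.

```bash
python3 - <<'E'
from h import *
from scipy.optimize import least_squares
T=bot.camera_model('top');S=bot.camera_model('scene')
tc=lambda a,b:(180+a/5-.4,140+b/5-.4); sc=lambda a,b:(320+a/5-.4,230+b/5-.4)
obs=[(T,tc(298,239),(47,50,88)),(T,tc(493,298),(47,-55,88)),(T,tc(253,414),(-47,50,88)),(T,tc(454,470),(-47,-55,88)),
(S,sc(300,75),(-47,-55,88)),(S,sc(519,67),(-47,50,88)),(S,sc(538,238),(47,50,88)),(S,sc(312,245),(47,-55,88))]
bed=[(T,tc(62,431),(-1,1)),(T,tc(667,596),(-1,-1)),(T,tc(768,220),(1,-1)),(S,sc(36,99),(-1,-1))]
def tr(p,l): c,s=np.cos(p[2]),np.sin(p[2]); return np.array([p[0]+c*l[0]-s*l[1],p[1]+s*l[0]+c*l[1],l[2]])
def res(p,cams=(0,1)):
    r=[]
    for m,u,l in obs: r+=list(w2p(m,tr(p,l))-u)
    for m,u,(a,b) in bed: r+=list(w2p(m,tr(p,(p[3]+110*a,175*b,18)))-u)
    return np.array(r)
s=least_squares(res,[600,70,-.26,20],loss='soft_l1'); p=s.x
print(p, np.round(res(p).reshape(-1,2),1).tolist())
print('axis',tr(p,(0,100,126)))
for n,m,u in [('T',T,tc(93,231)),('S',S,sc(762,104))]:
    h=p2w(m,*u,148); a=tr(p,(0,100,148)); d=h-a
    ang=np.arctan2(d[1],d[0]); print(n,h,np.hypot(*d[:2]),'q',(np.pi/2+p[2])-ang)
print('hubz: ',[w2p(T,tr(p,(0,100,z))) for z in (88,103,115)], tc(187,298))
print('stop shaft',tr(p,(0,-120,75)))
# knob
for z in (48,):
  pass
kt=lambda a,b:(380+a/5-.4,190+b/5-.4)
print('nose',p2w(T,*kt(126,298),12),'bar ends',p2w(T,*kt(128,312),48),p2w(T,*kt(162,393),48),'skirt c',p2w(T,*kt(152,351),22.5))
E
```

```text
[ 5.69469308e+02  8.63483184e+01 -2.33104677e-01  2.80983955e+01] [[1.5, 0.5], [0.7, -1.2], [0.7, -0.6], [-1.0, -1.6], [-2.0, -0.4], [-3.4, -0.6], [-1.2, -0.7], [-0.2, -0.2], [-3.8, -0.2], [-3.0, -0.7], [-3.0, -1.0], [1.2, -1.2]]
axis [592.56924191 183.64370905 126.        ]
T [616.71994403 222.21777546 148.        ] 45.51060329311146 q 0.32627555819516685
S [618.75422242 228.79610554 148.        ] 52.19570971821108 q 0.29242261215035215
hubz:  [array([217.58956919, 199.90993923]), array([216.49723713, 198.89106499]), array([215.60444221, 198.05830929])] (217.0, 199.2)
stop shaft [541.74938718 -30.40615048  75.        ]
nose [ 481.89779051 -328.96244528   12.        ] bar ends [ 471.38819546 -322.98007023   48.        ] [ 427.93964992 -341.82712178   48.        ] skirt c [ 452.05378055 -341.55944154   22.5       ]
```

```bash
python3 -m handwheel '[[0,-15,0,0,8.35,0,1],[0,-15,0,0,8.35,0,1],[-33,0,24,0,0,0,1],[-33,0,24,0,0,0,1],[-33,0,24,0,0,0,1],[-33,0,24,0,0,0,1],[-33,0,24,0,0,0,1],[-33,0,24,0,0,0,1],[-33,0,24,0,0,0,1],[-33,0,24,0,0,0,1],[-33,0,24,0,0,0,1],[-33,0,24,0,0,0,1]]'; python3 -c "
from h import *
o=bot.observe();print(o['joint_pos'],np.round(o['eef_rot'],3).tolist())"
```

```text
time: 2.55
ee_pos: [384.3, -147.6, 261.5]
eef_rot: [[-0.001, 0.001, 1.0], [-1.0, -0.0, -0.001], [0.0, -1.0, 0.001]]
force: [0.1, -1.0, 0.3]
finger_gap: 1.001
[-3.66697205e-01  2.68471002e-02 -1.71681490e-01  1.37164521e+00
 -2.77685483e-05  2.77555910e+00] [[-0.001, 0.001, 1.0], [-1.0, -0.0, -0.001], [0.0, -1.0, 0.001]]
```

```bash
python3 - <<'E'
import numpy as np
d=np.array([216,323])/11
for k in range(11):
    a=np.radians(-90+8.2*k); x=np.array([np.cos(a),np.sin(a)]); z=np.array([-x[1],x[0]])
    print(round(d@x),round(d@z))
E
```

```text
-29 20
-26 24
-23 27
-19 30
-14 32
-9 34
-4 35
1 35
6 35
11 34
15 32
```

```bash
python3 -m handwheel '[[-29,0,20,0,-8.2,0,1],[-26,0,24,0,-8.2,0,1],[-23,0,27,0,-8.2,0,1],[-19,0,30,0,-8.2,0,1],[-14,0,32,0,-8.2,0,1],[-9,0,34,0,-8.2,0,1],[-4,0,35,0,-8.2,0,1],[1,0,35,0,-8.2,0,1],[6,0,35,0,-8.2,0,1],[11,0,34,0,-8.2,0,1],[15,0,32,0,-8,0,1],[0,0,0,0,0,0,0.2]]'; python3 -c "
from h import *
o=bot.observe();print(o['joint_pos'])
m=bot.camera_model('wrist')
im=bot.camera('wrist');cv2.imwrite('pics/w1.png',im[:,:,::-1]);
for q in ['crank_handle','machine']: print(q,[(np.round(x['at'],1),x['p'],w2p(m,x['at'])) for x in bot.boxes_of(q,'wrist')])
o=bot.observe();print(o['time'],o['ee_pos'],o['finger_gap'])
"
```

```text
time: 3.75
ee_pos: [601.6, 176.3, 259.6]
eef_rot: [[1.0, -0.001, -0.007], [0.007, 0.0, 1.0], [-0.001, -1.0, 0.0]]
force: [0.1, -0.1, -1.5]
finger_gap: 0.856
[2.84763324e-01 4.96285559e-01 4.39966601e-01 1.51581893e+00
 5.70962856e-04 1.84857737e+00]
crank_handle [(array([605.8, 205.9, 108.4]), 0.95, array([332.47149983, 182.87411708]))]
machine [(array([600.8, 125.7,  53. ]), 0.85, array([325.11604549, 261.44668481]))]
3.9 [600.34062368 172.93891066 261.05307342] 0.608263911552067
```

View pics/w1.png

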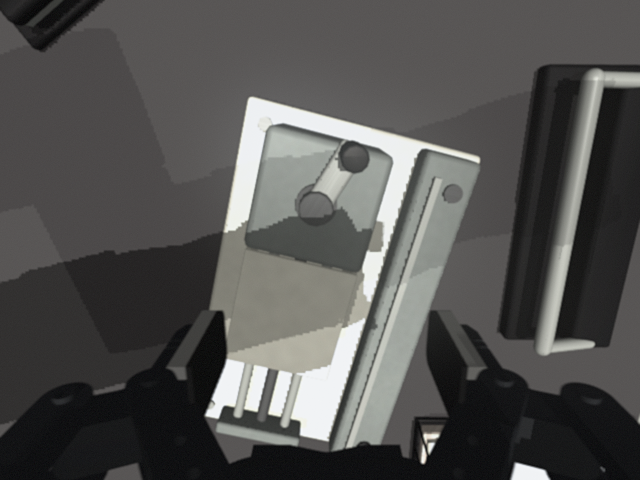

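The wrist picture shows the handle top at (354,156), the hub at (317,203), and the joint between hood and housing running from (245,247) to (361,272).

```bash
python3 - <<'E'
from h import *
o=bot.observe();m=bot.camera_model('wrist');im=bot.camera('wrist')
cv2.imwrite('pics/w1c.png',cv2.resize(im[90:290,200:420,::-1],None,fx=3.6,fy=3,interpolation=cv2.INTER_CUBIC)[:, :790]) 
g=cv2.medianBlur(cv2.cvtColor(im,cv2.COLOR_RGB2GRAY),3)
for z in (100,106,112): print('hub',z,p2w(m,317,203,z))
print('handle',p2w(m,354,156.5,148))
print('hoodseam',p2w(m,245,247,88),p2w(m,361,272,88))
print('bed',p2w(m,250,97,18),p2w(m,480,158,18),p2w(m,208,415,18))
print(o['ee_pos'],bot.camera_model('wrist')['world_to_cam'][:3,3]-m['world_to_cam'][:3,3], bot.observe()['time'])
E
```

```text
hub 100 [593.50980606 185.69770233 100.        ]
hub 106 [593.65025639 186.9861678  106.        ]
hub 112 [593.79070671 188.27463327 112.        ]
handle [617.44667685 224.81545117 148.        ]
hoodseam [534.89285559 147.15373023  88.        ] [628.85407156 125.32099285  88.        ]
bed [533.29873043 263.51335696  18.        ] [742.19784578 209.98031989  18.        ] [466.05882527 -75.87906306  18.        ]
[600.34062368 172.93891066 261.05307342] [ 0.07136622 -0.08225228  0.06858073] 3.95
```

View pics/w1c.png

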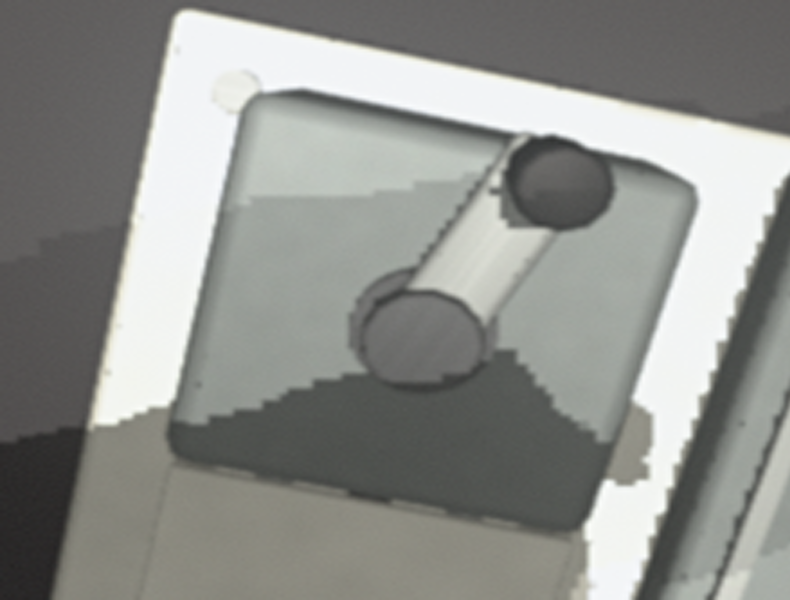

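```bash
python3 -m handwheel '[[9,0,26.5,0,0,0,0.2],[9,0,26.5,0,0,0,0.2],[0,30,0,0,0,0,0.2],[0,34,0,0,0,0,0.2],[0,34,0,0,0,0,0.2],[0,30,0,0,0,0,0.2],[0,26,0,0,0,0,0.2],[0,0,0,0,0,0,0.2],[0,0,0,0,0,0,-1],[0,0,0,0,0,0,-1],[0,0,0,0,0,0,-1],[0,0,0,0,0,0,-1]]'; python3 -c "
from h import *
im=bot.camera('wrist');cv2.imwrite('pics/w2.png',im[:,:,::-1]);im=bot.camera('scene');cv2.imwrite('pics/s2.png',cv2.resize(im[200:340,350:510,::-1],None,fx=4,fy=4))
"
```

```text
time: 5.15
ee_pos: [619.4, 226.2, 109.4]
eef_rot: [[1.0, 0.003, 0.001], [-0.001, 0.001, 1.0], [0.003, -1.0, 0.001]]
force: [-2.8, -2.0, 8.7]
finger_gap: 0.198
```

View pics/w2.png

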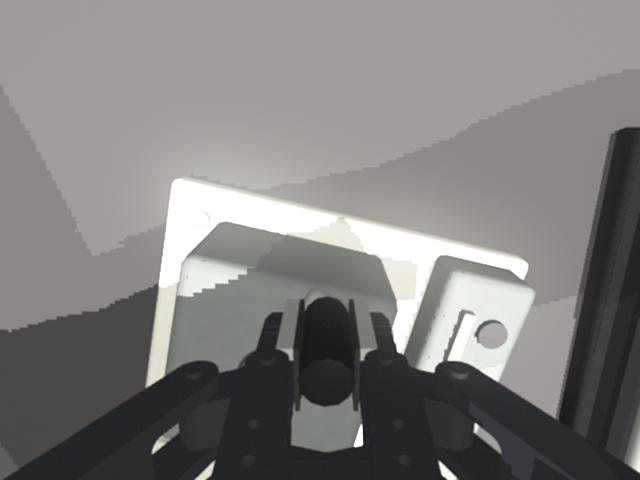

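View pics/s2.png

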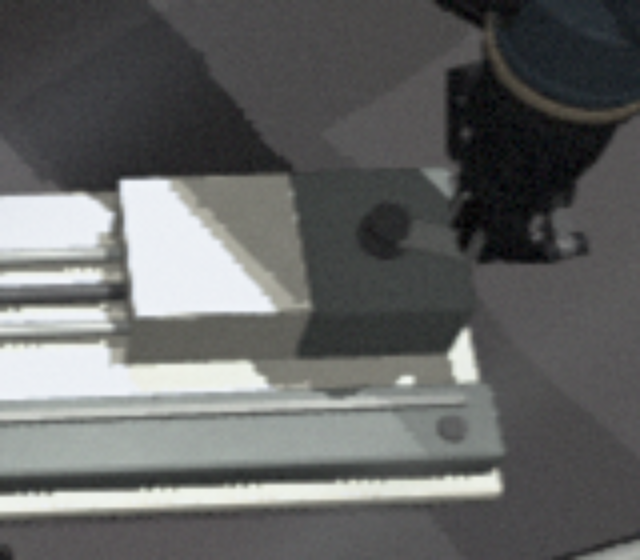

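```bash
python3 - <<'E'
import numpy as np
t=1.01-np.radians(12)*np.arange(31)
p=np.c_[593.3+48*np.cos(t),185.3+48*np.sin(t)].round(1)
d=np.diff(p,axis=0).round(1)
for i in range(0,30,6): print(i,d[i:i+6].tolist())
for k in (12,24): print(k,p[k])
E
python3 - <<'E'
from plant import bot
print(bot.observe()['time'])
E
```

```text
0 [[7.9, -6.1], [6.5, -7.7], [4.6, -8.9], [2.8, -9.7], [0.7, -10.0], [-1.5, -9.9]]
6 [[-3.4, -9.4], [-5.3, -8.5], [-7.0, -7.2], [-8.4, -5.6], [-9.3, -3.8], [-9.9, -1.7]]
12 [[-10.0, 0.4], [-9.7, 2.4], [-9.0, 4.5], [-7.9, 6.1], [-6.5, 7.7], [-4.6, 8.9]]
18 [[-2.8, 9.7], [-0.7, 10.0], [1.5, 9.9], [3.4, 9.4], [5.3, 8.5], [7.0, 7.2]]
24 [[8.4, 5.6], [9.3, 3.8], [9.9, 1.7], [10.0, -0.4], [9.7, -2.4], [9.0, -4.5]]
12 [596.5 137.4]
24 [562.5 222.1]
5.25
```

```bash
python3 -m handwheel '[[0,-1.5,0,0,0,0,-1],[7.9,0,-6.1,0,0,0,-1],[6.5,0,-7.7,0,0,0,-1],[4.6,0,-8.9,0,0,0,-1],[2.8,0,-9.7,0,0,0,-1],[0.7,0,-10,0,0,0,-1]]'
```

```text
time: 5.85
ee_pos: [641.6, 183.2, 109.5]
eef_rot: [[1.0, 0.0, 0.001], [-0.001, 0.001, 1.0], [0.0, -1.0, 0.001]]
force: [-8.6, 3.9, 8.2]
finger_gap: 0.193
```

```bash
python3 -m handwheel '[[-1.5,0,-9.9,0,0,0,-1],[-3.4,0,-9.4,0,0,0,-1],[-5.3,0,-8.5,0,0,0,-1],[-7,0,-7.2,0,0,0,-1],[-8.4,0,-5.6,0,0,0,-1],[-9.3,0,-3.8,0,0,0,-1],[-9.9,0,-1.7,0,0,0,-1],[-10,0,0.4,0,0,0,-1],[-9.7,0,2.4,0,0,0,-1],[-9,0,4.5,0,0,0,-1],[-7.9,0,6.1,0,0,0,-1],[-6.5,0,7.7,0,0,0,-1]]'
```

```text
time: 7.05
ee_pos: [553.6, 158.7, 109.5]
eef_rot: [[1.0, 0.002, 0.001], [-0.001, -0.0, 1.0], [0.002, -1.0, -0.0]]
force: [6.5, 1.6, 6.0]
finger_gap: 0.198
```

```bash
python3 -m handwheel '[[-4.6,0,8.9,0,0,0,-1],[-2.8,0,9.7,0,0,0,-1],[-0.7,0,10,0,0,0,-1],[1.5,0,9.9,0,0,0,-1],[3.4,0,9.4,0,0,0,-1],[5.3,0,8.5,0,0,0,-1],[7,0,7.2,0,0,0,-1],[8.4,0,5.6,0,0,0,-1],[9.3,0,3.8,0,0,0,-1],[9.9,0,1.7,0,0,0,-1],[10,0,-0.4,0,0,0,-1],[9.7,0,-2.4,0,0,0,-1]]'
```

```text
time: 8.25
ee_pos: [609.5, 231.1, 109.4]
eef_rot: [[1.0, -0.0, 0.0], [-0.0, 0.0, 1.0], [-0.0, -1.0, 0.0]]
force: [-5.4, -2.3, 10.3]
finger_gap: 0.194
```

```bash
python3 -m handwheel '[[9,0,-4.5,0,0,0,-1],[7.9,0,-6.1,0,0,0,-1],[6.5,0,-7.7,0,0,0,-1],[4.6,0,-8.9,0,0,0,-1],[2.8,0,-9.7,0,0,0,-1],[0.7,0,-10,0,0,0,-1],[-1.5,0,-9.9,0,0,0,-1],[-3.4,0,-9.4,0,0,0,-1],[-5.3,0,-8.5,0,0,0,-1],[-7,0,-7.2,0,0,0,-1],[-8.4,0,-5.6,0,0,0,-1],[-9.3,0,-3.8,0,0,0,-1]]'
```

```text
time: 9.45
ee_pos: [606.6, 139.4, 109.5]
eef_rot: [[1.0, 0.002, 0.001], [-0.001, 0.0, 1.0], [0.002, -1.0, 0.0]]
force: [3.7, 3.0, 5.4]
finger_gap: 0.193
```

```bash
python3 -m handwheel '[[-9.9,0,-1.7,0,0,0,-1],[-10,0,0.4,0,0,0,-1],[-9.7,0,2.4,0,0,0,-1],[-9,0,4.5,0,0,0,-1],[-7.9,0,6.1,0,0,0,-1],[-6.5,0,7.7,0,0,0,-1],[-4.6,0,8.9,0,0,0,-1],[-2.8,0,9.7,0,0,0,-1],[-0.7,0,10,0,0,0,-1],[1.5,0,9.9,0,0,0,-1]]'
```

```text
time: 10.45
ee_pos: [546.7, 197.4, 109.4]
eef_rot: [[1.0, 0.001, 0.001], [-0.001, -0.001, 1.0], [0.001, -1.0, -0.001]]
force: [4.3, -6.5, 7.4]
finger_gap: 0.195
```

```bash
python3 -m handwheel '[[3.4,0,9.4,0,0,0,-1],[5.3,0,8.5,0,0,0,-1],[7,0,7.2,0,0,0,-1],[8.4,0,5.6,0,0,0,-1],[9.3,0,3.8,0,0,0,-1],[9.9,0,1.7,0,0,0,-1],[10,0,-0.4,0,0,0,-1],[0,0,0,0,0,0,-1]]'
```

```text
time: 11.25
ee_pos: [601.0, 233.2, 109.4]
eef_rot: [[1.0, 0.001, 0.001], [-0.001, 0.0, 1.0], [0.001, -1.0, 0.0]]
force: [3.4, -1.4, 10.5]
finger_gap: 0.188
```

```bash
python3 -m handwheel '[[4.9,0,-1.1,0,0,0,-1],[3,0,-1,0,0,0,-1],[2,0,-0.8,0,0,0,-1],[0,0,0,0,0,0,-1]]'; python3 -c "
from h import *
im=bot.camera('scene');cv2.imwrite('pics/s3.png',cv2.resize(im[200:340,310:510,::-1],None,fx=4,fy=4))
im=bot.camera('top');cv2.imwrite('pics/t3.png',cv2.resize(im[140:270,180:380,::-1],None,fx=4,fy=4))
"
```

```text
time: 11.65
ee_pos: [606.2, 232.0, 109.1]
eef_rot: [[1.0, -0.006, -0.001], [0.001, 0.003, 1.0], [-0.006, -1.0, 0.003]]
force: [-27.3, 10.6, 22.8]
finger_gap: 0.193
```

View pics/s3.png

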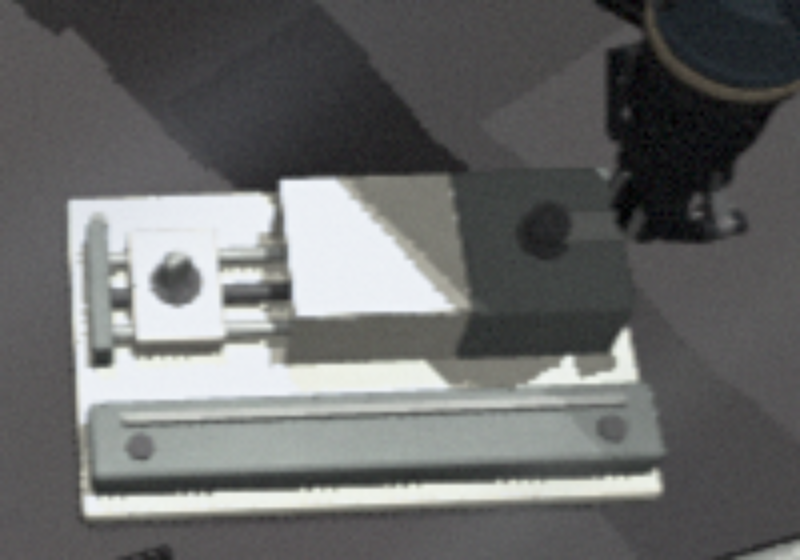

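```bash
python3 -m handwheel '[[-7,0,1.5,0,0,0,-1],[-2,0,0.5,0,0,0,0.2],[0,0,0,0,0,0,0.2],[0,0,0,0,0,0,0.2],[0,-20,0,0,0,0,0.2],[0,-45,0,0,0,0,0.2],[0,-45,-20,0,0,0,0.2],[-10,-20,-40,0,0,0,0.2],[-11,0,-44,0,0,0,0.2],[-11,0,-44,0,0,0,0.2],[-11,0,-44,0,0,0,0.2],[-11,0,-44,0,0,0,0.2]]'; python3 -c "
from h import *
im=bot.camera('wrist');cv2.imwrite('pics/w4.png',im[:,:,::-1])
print(bot.observe()['ee_pos'])"
```

```text
time: 12.95
ee_pos: [545.9, -5.6, 238.7]
eef_rot: [[1.0, -0.0, 0.001], [-0.001, -0.0, 1.0], [-0.0, -1.0, -0.0]]
force: [0.6, 0.0, 0.3]
finger_gap: 0.601
[544.56800012 -11.03342415 238.96556956]
```

View pics/w4.png

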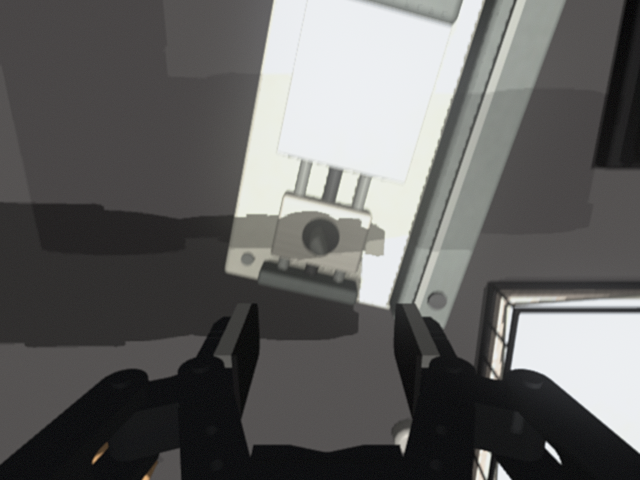

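```bash
python3 - <<'E'
from h import *
m=bot.camera_model('wrist');im=bot.camera('wrist')
c=im[205:285,270:375]
c=np.clip(c.astype(float)*1.6,0,255).astype(np.uint8)
cv2.imwrite('pics/w4c.png',cv2.resize(c[:,:,::-1],None,fx=7,fy=7,interpolation=cv2.INTER_CUBIC))
print([(np.round(x['at'],1),round(x['p'],2),w2p(m,x['at']).round()) for q in ['shaft_tip','carriage'] for x in bot.boxes_of(q,'wrist')])
for q in ['shaft_tip']:
  for x in bot.cut_out(q,'wrist')[:2]:
    ys,xs=np.nonzero(x['mask']);print(x['p'],xs.mean(),ys.mean(),xs.min(),xs.max(),ys.min(),ys.max())
print(p2w(m,320,235,75),bot.observe()['ee_pos'],bot.observe()['time'])
E
```

```text
[(array([535.2, -25.6,  69.3]), 0.75, array([314., 234.])), (array([542.5, -18.9,  45. ]), 0.88, array([324., 218.]))]
0.6 320.2750716332378 234.02578796561605 313 329 219 246
[539.71714936 -24.46688168  75.        ] [546.72243083  -3.84552329 238.73390377] 13.2
```

View pics/w4c.png

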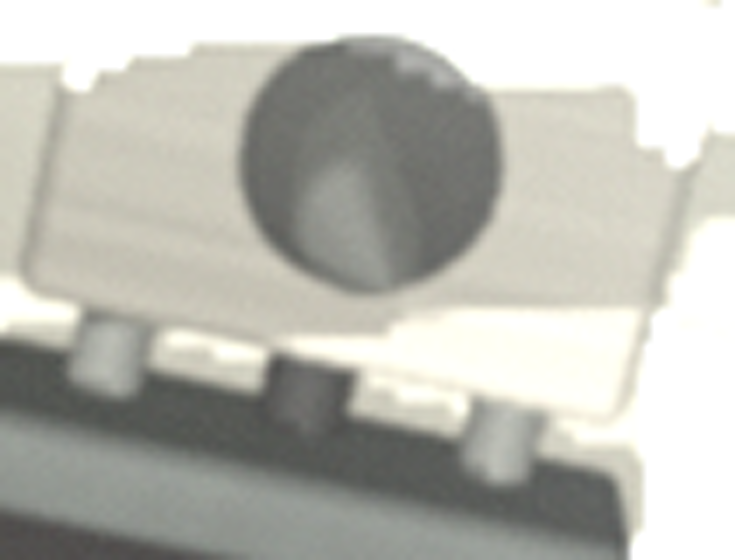

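```bash
python3 -m handwheel '[[-2,35,-8,0,0,0,0.2],[-1,35,-8,0,0,0,0.2],[0,30,-4,0,0,0,0.2],[0,0,0,0,0,0,0.2],[0,0,0,0,0,0,0.2],[0,0,0,0,0,0,0.2]]'; python3 - <<'E'
from h import *
print(bot.observe()['ee_pos'])
m=bot.camera_model('wrist');im=bot.camera('wrist')
cv2.imwrite('pics/w5.png',im[:,:,::-1])
c=im[180:330,230:410]
c=np.clip((c.astype(float)-30)*1.8,0,255).astype(np.uint8)
cv2.imwrite('pics/w5c.png',cv2.resize(c[:,:,::-1],None,fx=4,fy=4,interpolation=cv2.INTER_CUBIC))
print([(np.round(x['at'],1),round(x['p'],2),w2p(m,x['at']).round()) for q in ['shaft_tip'] for x in bot.boxes_of(q,'wrist')])
print(bot.observe()['ee_pos'],bot.observe()['time'])
E
```

```text
time: 13.8
ee_pos: [544.7, -23.1, 140.5]
eef_rot: [[1.0, 0.002, -0.0], [0.0, 0.0, 1.0], [0.002, -1.0, 0.0]]
force: [-0.3, -0.1, -0.4]
finger_gap: 0.603
[544.72741221 -23.1434797  140.54138641]
[(array([538.9, -25.9,  73.7]), 0.92, array([315., 268.]))]
[544.62032083 -23.38979813 140.34936547] 13.9
```

View pics/w5.png

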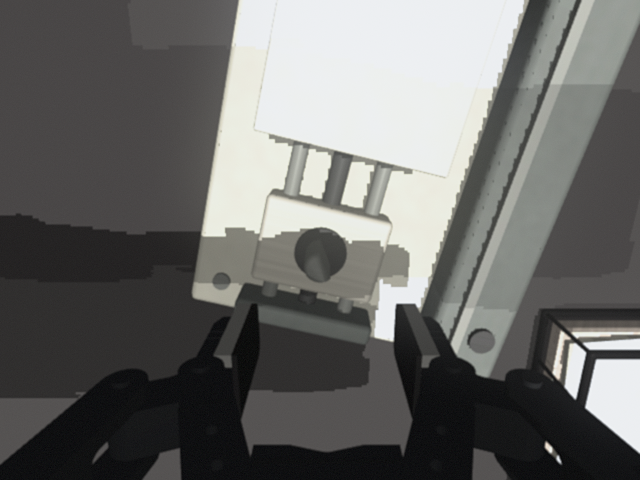

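View pics/w5c.png

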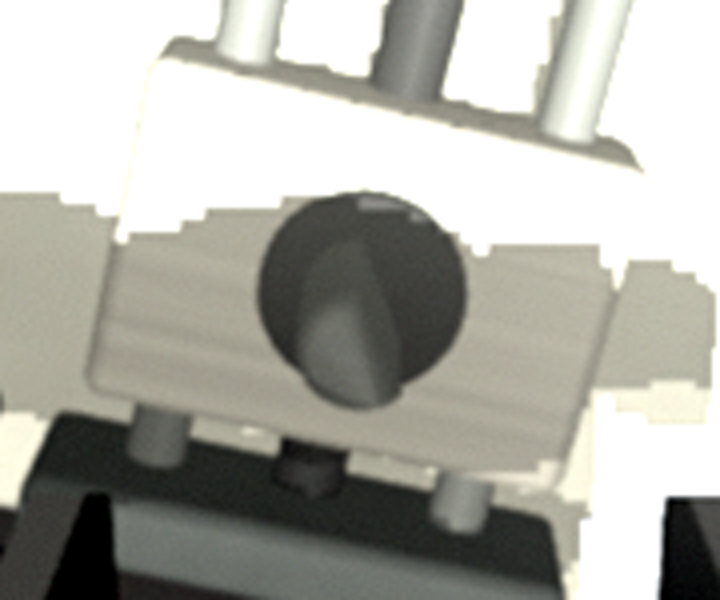

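```bash
python3 - <<'E'
from h import *
m=bot.camera_model('wrist')
ims=[bot.camera('wrist') for _ in range(4)]
im=np.mean(ims,axis=0)
np.save('w5.npy',im)
c=im[225:290,290:352]
c=np.clip((c-20)*2.6,0,255).astype(np.uint8)
cv2.imwrite('pics/w5d.png',cv2.resize(c[:,:,::-1],None,fx=9,fy=9,interpolation=cv2.INTER_CUBIC))
E
```

View pics/w5d.png

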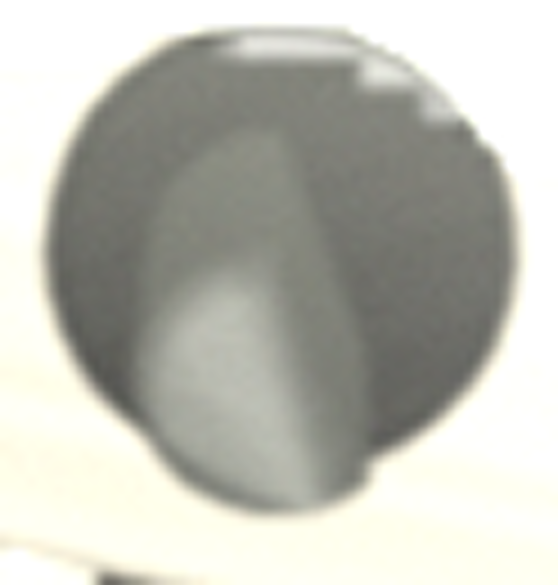

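```bash
cat > ov.py <<'E'
from h import *
import sys
m=bot.camera_model('wrist')
im=np.load('w5.npy')
c=np.clip((im[225:290,290:352]-20)*2.6,0,255).astype(np.uint8)[:,:,::-1]
K=9
def ov(x,y,yaw,name):
    b=cv2.resize(c,None,fx=K,fy=K,interpolation=cv2.INTER_CUBIC)
    a0=np.arccos(3/9)
    for z,r,fl,col in [(75,7.5,2,(0,0,255)),(71,9,3,(0,255,0)),(45,9,3,(255,0,0))]:
        a0=np.arccos(fl/r); a=np.linspace(a0,2*np.pi-a0,60)+yaw
        pts=np.array([w2p(m,(x+r*np.cos(t),y+r*np.sin(t),z)) for t in a])
        pts=((pts-[290,225]+.5)*K).astype(int)
        cv2.polylines(b,[pts.reshape(-1,1,2)],True,col,1)
    cv2.imwrite(name,b)
E
python3 - <<'E'
from ov import *
o=[]
for i,p in enumerate([(541,-28.5,.3),(540,-28,.4)]): ov(*p,f'/tmp/o{i}.png'); o.append(cv2.imread(f'/tmp/o{i}.png'))
cv2.imwrite('pics/ov1.png',cv2.resize(np.hstack(o),None,fx=.7,fy=.7,interpolation=cv2.INTER_AREA))
E
```

```text
(no output)
```

View pics/ov1.png

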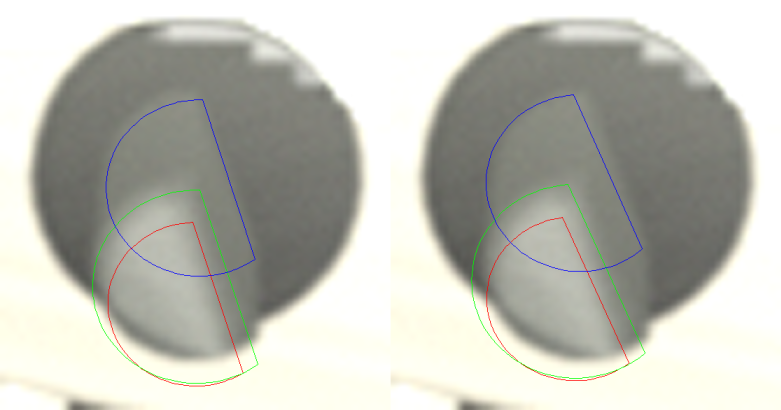

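```bash
sed -i 's/(45,9,3/(48,9,3/; s/(75,7.5,2/(75,8,2.2/' ov.py; python3 - <<'E'
from ov import *
o=[]
for i,p in enumerate([(541.8,-26.7,.22),(541.8,-26.7,.32)]): ov(*p,f'/tmp/o{i}.png'); o.append(cv2.imread(f'/tmp/o{i}.png'))
cv2.imwrite('pics/ov2.png',cv2.resize(np.hstack(o),None,fx=.7,fy=.7,interpolation=cv2.INTER_AREA))
E
```

```text
(no output)
```

View pics/ov2.png

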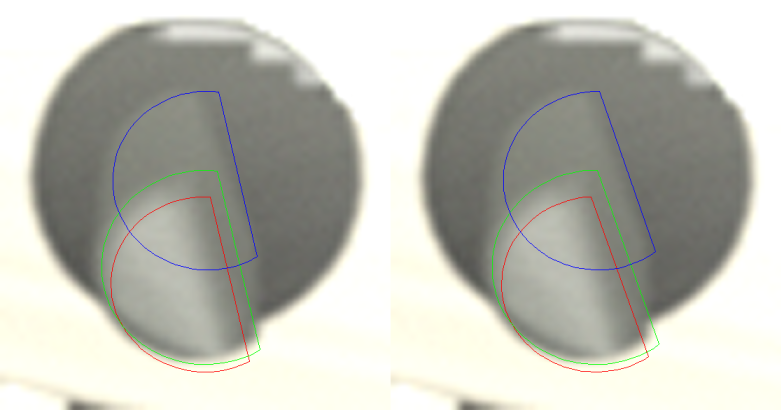

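```bash
python3 -m handwheel '[[0,0,0,0,-8.2,0,0.2],[0,0,0,0,-8.2,0,0.2],[0,0,0,0,-8.2,0,0.2],[0,0,0,0,-8.2,0,0.2],[0,0,0,0,-8.2,0,0.2],[0,0,0,0,-8.2,0,0.2],[0,0,0,0,-8.2,0,0.2],[0,0,0,0,-8.2,0,0.2],[0,0,0,0,-8.2,0,0.2],[0,0,0,0,-8.2,0,0.2],[0,0,0,0,-8.2,0,0.2],[0,0,0,0,-8.2,0,0.2]]'; python3 -m handwheel '[[0,0,0,0,-8.2,0,0.2],[0,0,0,0,0,0,0.2],[0,0,0,0,0,0,0.2]]'; python3 - <<'E'
from h import *
o=bot.observe();print(o['ee_pos'],o['joint_pos'])
m=bot.camera_model('wrist');ims=[bot.camera('wrist') for _ in range(3)]
im=np.mean(ims,axis=0);np.save('w6.npy',im)
cv2.imwrite('pics/w6.png',ims[0][:,:,::-1])
u,v=[int(round(k)) for k in w2p(m,(542,-27,72))];print(u,v)
c=np.clip((im[v-32:v+33,u-32:u+33]-20)*2.0,0,255).astype(np.uint8)
cv2.imwrite('pics/w6d.png',cv2.resize(c[:,:,::-1],None,fx=9,fy=9,interpolation=cv2.INTER_CUBIC))
print([(np.round(x['at'],1),round(x['p'],2),w2p(m,x['at']).round()) for q in ['shaft_tip'] for x in bot.boxes_of(q,'wrist')])
E
```

```text
time: 15.3
ee_pos: [543.7, -23.8, 139.1]
eef_rot: [[-0.151, 0.0, -0.989], [0.989, 0.0, -0.151], [-0.0, -1.0, -0.0]]
force: [0.8, -0.2, 0.3]
finger_gap: 0.601
time: 15.6
ee_pos: [543.6, -23.8, 138.9]
eef_rot: [[-0.281, 0.0, -0.96], [0.96, 0.0, -0.281], [-0.0, -1.0, -0.0]]
force: [0.3, -0.6, 0.5]
finger_gap: 0.602
[543.6021895  -23.84890799 138.9378049 ] [-4.38499917e-02  3.36327064e-01 -1.05274090e-01  1.12907033e+00
  1.05517256e-05 -3.28366532e-01]
320 257
[(array([532. , -30.7,  70.6]), 0.82, array([319., 237.]))]
```

View pics/w6d.png

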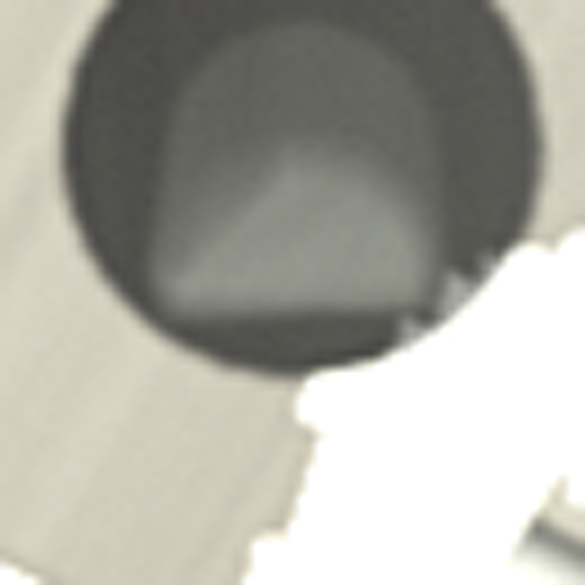

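View pics/w6.png

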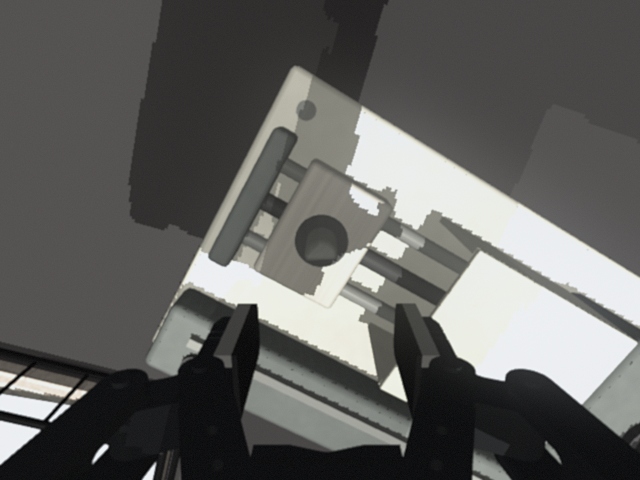

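```bash
cat > ov6.py <<'E'
from h import *
m=bot.camera_model('wrist')
im=np.load('w6.npy');U,V=288,215
c=np.clip((im[V:V+65,U:U+65]-20)*2.3,0,255).astype(np.uint8)[:,:,::-1]
K=9
def ov(x,y,yaw):
    b=cv2.resize(c,None,fx=K,fy=K,interpolation=cv2.INTER_CUBIC)
    for z,r,fl,col in [(75,8,2.2,(0,0,255)),(71,9,3,(0,255,0)),(46,9,3,(255,0,0))]:
        a0=np.arccos(fl/r); a=np.linspace(a0,2*np.pi-a0,60)+yaw
        pts=np.array([w2p(m,(x+r*np.cos(t),y+r*np.sin(t),z)) for t in a])
        pts=((pts-[U,V]+.5)*K).astype(int)
        cv2.polylines(b,[pts.reshape(-1,1,2)],True,col,1)
    return b
E
python3 - <<'E'
from ov6 import *
cv2.imwrite('pics/ov3.png',cv2.resize(np.hstack([ov(541.5,-26.5,.28),ov(538.5,-28,.28)]),None,fx=.68,fy=.68,interpolation=cv2.INTER_AREA))
E
```

```text
(no output)
```

View pics/ov3.png

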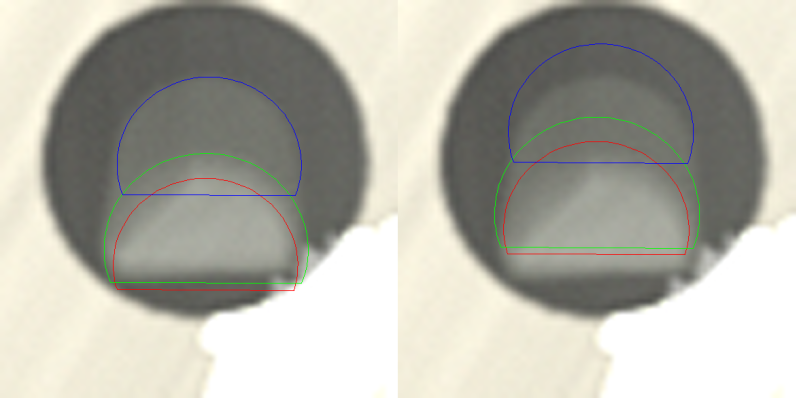

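```bash
python3 -m handwheel '[[-20,-10,12,0,0,0,0.2],[-36.6,-6,23.3,0,0,0,0.2],[-40,-5,25,0,0,0,0.2],[-40,-5,25,0,0,0,0.2],[-40,0,25,0,-2,0,0.2],[-40,0,25,0,-2,0,0.2],[-40,0,25,0,-2,0,0.2],[-20,0,13,0,0,0,0.2],[0,0,0,0,0,0,0.2],[0,0,0,0,0,0,0.2]]'; python3 - <<'E'
from h import *
o=bot.observe();print(o['ee_pos'],np.degrees(np.arctan2(o['eef_rot'][1][0],o['eef_rot'][0][0])))
m=bot.camera_model('wrist');im=bot.camera('wrist')
cv2.imwrite('pics/w7.png',im[:,:,::-1])
print([(q,np.round(x['at'],1),round(x['p'],2),w2p(m,x['at']).round()) for q in ['knob','knob_nose'] for x in bot.boxes_of(q,'wrist')])
print(bot.observe()['ee_pos'])
E
```

```text
time: 16.8
ee_pos: [463.3, -340.3, 164.6]
eef_rot: [[-0.382, -0.0, -0.924], [0.924, 0.0, -0.382], [0.001, -1.0, 0.0]]
force: [-0.0, 0.4, -0.1]
finger_gap: 0.597
[ 463.30100506 -340.25268799  164.57484072] 112.43811623059608
[('knob', array([ 552.8, -346.5,   23.2]), 0.85, array([274., 325.])), ('knob', array([ 396.5, -552.3,   12.5]), 0.51, array([56.,  3.])), ('knob_nose', array([ 448.9, -341.8,   23.2]), 0.8, array([331., 206.])), ('knob_nose', array([ 557. , -349.7,   27.6]), 0.62, array([267., 331.])), ('knob_nose', array([ 399.4, -552.6,   10.2]), 0.51, array([57.,  8.]))]
[ 463.83966519 -339.1545121   164.88615054]
```

View pics/w7.png

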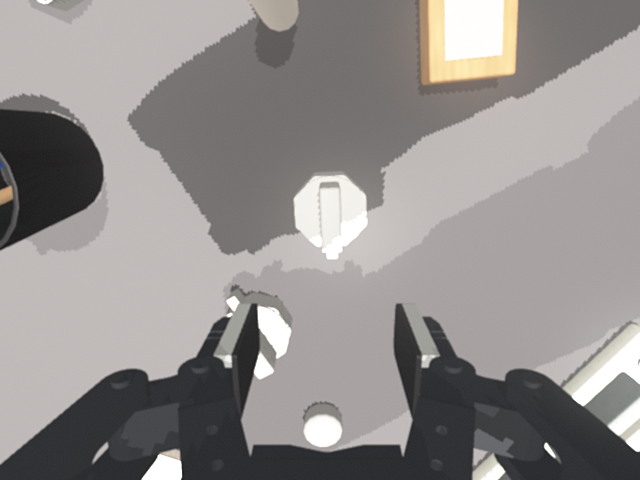

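The knob is at (330,210). Its bar is almost upright in the image and its nose points down, to (332,255). That is the same direction in the tool frame as the shaft's flat.

```bash
python3 - <<'E'
from h import *
o=bot.observe();print(o['ee_pos'])
im=bot.camera('wrist')
c=im[165:265,285:375]
c=np.clip((c.astype(float)-120)*1.9,0,255).astype(np.uint8)
cv2.imwrite('pics/w7c.png',cv2.resize(c[:,:,::-1],None,fx=6,fy=6,interpolation=cv2.INTER_CUBIC))
E
```

```text
[ 463.83966519 -339.1545121   164.88615054]
```

View pics/w7c.png

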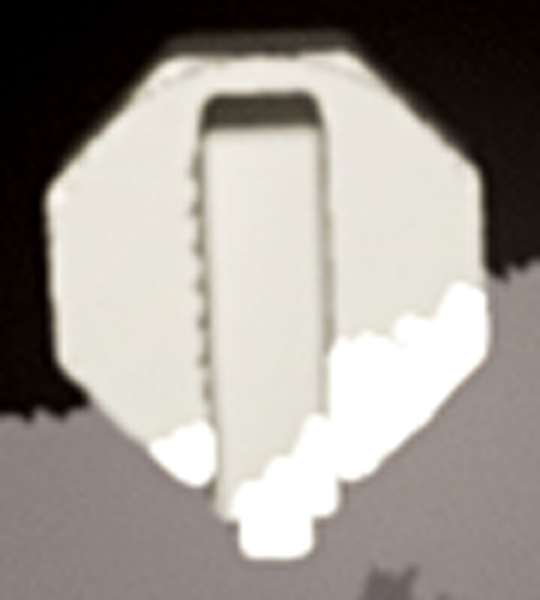

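```bash
python3 - <<'E'
from h import *
o=bot.observe();m=bot.camera_model('wrist')
P=lambda a,b,z:p2w(m,285+a/6-.5,165+b/6-.5,z)
A=P(267,130,48);B=P(280,508,48);print(A,B,np.linalg.norm(A-B),(A+B)/2,np.degrees(np.arctan2(*(B-A)[1::-1])))
print('width',np.linalg.norm(P(208,250,48)-P(328,250,48)))
N=P(276,555,12);print('nose',N)
R=np.array(o['eef_rot']);T=R.T
for c in [(A+B)/2]:
    c=c-1.0*R[:,2]; d=R.T@(c-np.array(o['ee_pos']));print('tool delta to centre (bias-corrected)',d,c)
E
```

```text
[ 433.55243356 -349.12497514   48.        ] [ 471.74222479 -331.58810009   48.        ] 42.02382825503635 [ 452.64732917 -340.35653762   48.        ] 24.664739552997116
width 12.83334099743657
nose [ 488.67909705 -324.59040502   12.        ]
tool delta to centre (bias-corrected) [  3.18685655 116.91877114   9.84742199] [ 453.57042252 -339.97196166   48.0000822 ]
```

```bash
python3 -m handwheel '[[3.2,20,9.8,0,-2.2,0,0.2],[0,35,0,0,0,0,0.2],[0,35,0,0,0,0,0.2],[0,25,0,0,0,0,0.2],[0,14,0,0,0,0,0.2],[0,6,0,0,0,0,0.2],[0,3,0,0,0,0,0.2],[0,0,0,0,0,0,0.2],[0,0,0,0,0,0,0.2]]'; python3 - <<'E'
from h import *
print(bot.observe()['ee_pos'])
im=bot.camera('wrist');cv2.imwrite('pics/w8.png',im[:,:,::-1])
E
```

```text
time: 17.9
ee_pos: [453.8, -341.1, 27.7]
eef_rot: [[-0.419, 0.001, -0.908], [0.908, -0.001, -0.419], [-0.001, -1.0, -0.001]]
force: [-0.1, -0.6, -1.3]
finger_gap: 0.597
[ 453.79787985 -341.1203704    27.70219457]
```

View pics/w8.png

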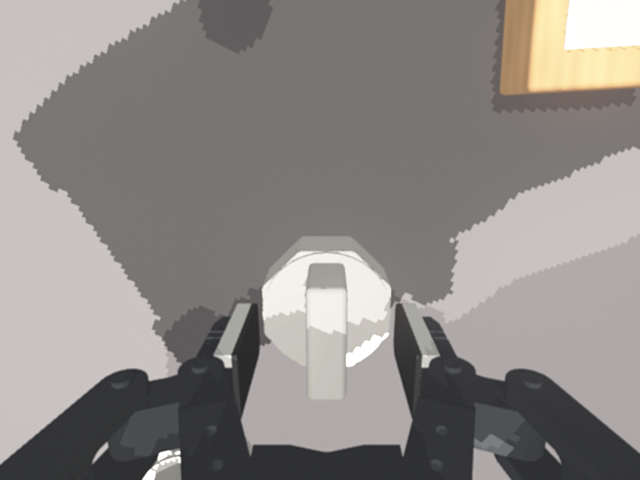

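```bash
python3 -m handwheel '[[0,0,0,0,0,0,-1],[0,0,0,0,0,0,-1],[0,0,0,0,0,0,-1],[0,0,0,0,0,0,-1],[0,0,0,0,0,0,-1],[0,-15,0,0,0,0,-1],[0,-35,0,0,0,0,-1],[0,-40,0,0,0,0,-1],[0,-30,0,0,0,0,-1],[0,0,0,0,0,0,-1],[0,0,0,0,0,0,-1]]'; python3 - <<'E'
from h import *
o=bot.observe();print(o['ee_pos'],o['eef_rot'])
im=bot.camera('wrist');cv2.imwrite('pics/w9.png',im[:,:,::-1])
im=bot.camera('scene');cv2.imwrite('pics/s9.png',cv2.resize(im[200:340,130:330,::-1],None,fx=4,fy=4))
E
```

```text
time: 19.05
ee_pos: [453.4, -341.1, 146.9]
eef_rot: [[-0.419, 0.001, -0.908], [0.908, -0.0, -0.419], [-0.001, -1.0, -0.0]]
force: [0.1, -0.0, -0.6]
finger_gap: 0.152
[ 453.41578924 -341.05412742  146.91925321] [[-4.18793463e-01  6.32737507e-04 -9.08081293e-01]
 [ 9.08081269e-01 -4.42223039e-04 -4.18793760e-01]
 [-6.66560989e-04 -9.99999702e-01 -3.89376960e-04]]
```

View pics/w9.png

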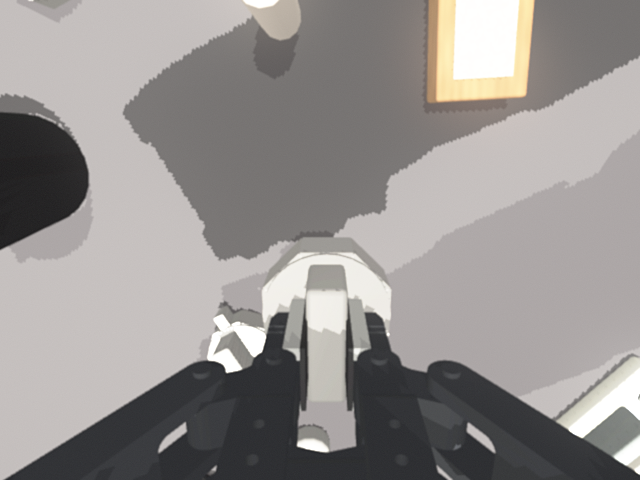

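View pics/s9.png

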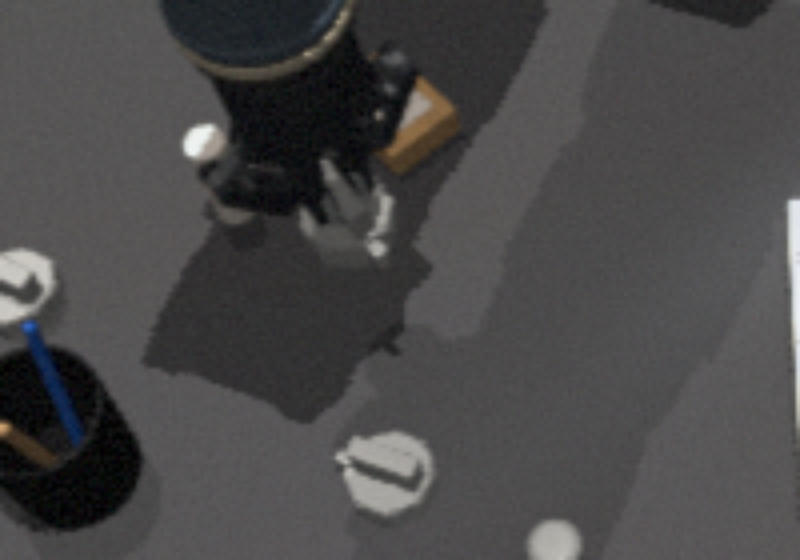

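```bash
python3 - <<'E'
from h import *
o=bot.observe();m=bot.camera_model('wrist')
im=cv2.imread('pics/w9.png')[230:420,250:405]
cv2.imwrite('pics/w9c.png',cv2.resize(np.clip((im.astype(float)-60)*1.4,0,255).astype(np.uint8),None,fx=3,fy=3,interpolation=cv2.INTER_CUBIC))
R=np.array(o['eef_rot']);e=np.array(o['ee_pos'])
z=e[2]+20.5
for v in (289,292,399,402): print(v,R.T@(p2w(m,326.5,v,z)-e))
E
```

```text
289 [  0.85175527 -20.47975661  22.35901496]
292 [  0.85148578 -20.48064502  21.31136937]
399 [  0.84095657 -20.51535607 -19.62093364]
402 [  0.84063311 -20.5164224  -20.87838636]
```

View pics/w9c.png

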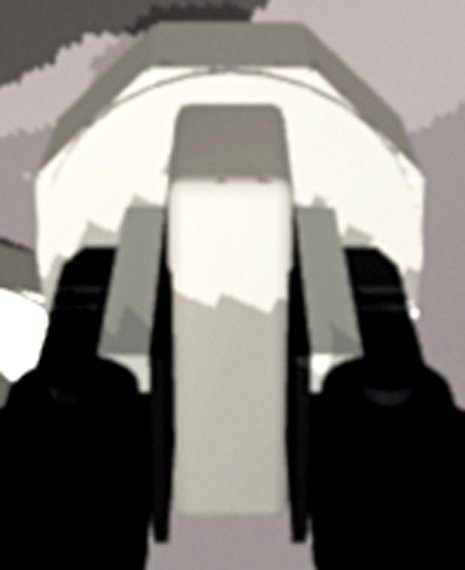

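```bash
python3 -m handwheel '[[0,0,0,0,7.8,0,-1],[20,0,-12.8,0,0,0,-1],[38,0,-24.4,0,0,0,-1],[40,0,-25.7,0,0,0,-1],[40,0,-25.7,0,0,0,-1],[40,0,-25.7,0,0,0,-1],[40,0,-25.7,0,0,0,-1],[36,0,-23.1,0,0,0,-1],[19.6,10,-12.6,0,0,0,-1],[0,12,0,0,0,0,-1],[0,0,0,0,0,0,-1],[0,0,0,0,0,0,-1]]'; python3 - <<'E'
from h import *
o=bot.observe();print(o['ee_pos'],np.degrees(np.arctan2(o['eef_rot'][1][0],o['eef_rot'][0][0])),o['joint_pos'])
im=bot.camera('wrist');cv2.imwrite('pics/w10.png',im[:,:,::-1])
im=bot.camera('scene');cv2.imwrite('pics/s10.png',cv2.resize(im[180:330,300:480,::-1],None,fx=4,fy=4,interpolation=cv2.INTER_CUBIC))
im=bot.camera('top');cv2.imwrite('pics/t10.png',cv2.resize(im[160:290,230:380,::-1],None,fx=4,fy=4,interpolation=cv2.INTER_CUBIC))
E
```

```text
time: 20.35
ee_pos: [540.7, -28.7, 124.2]
eef_rot: [[-0.291, -0.002, -0.957], [0.957, -0.0, -0.291], [0.0, -1.0, 0.002]]
force: [-0.6, 0.4, -0.5]
finger_gap: 0.147
[540.74938428 -28.68275069 124.15845194] 106.91783329588688 [-5.28713117e-02  3.41611074e-01 -1.36481913e-01  1.09443225e+00
 -2.08679942e-04 -3.48143359e-01]
```

View pics/w10.png

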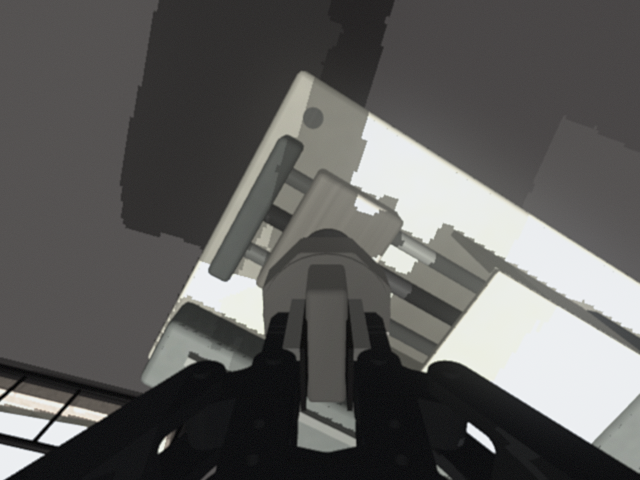

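View pics/s10.png

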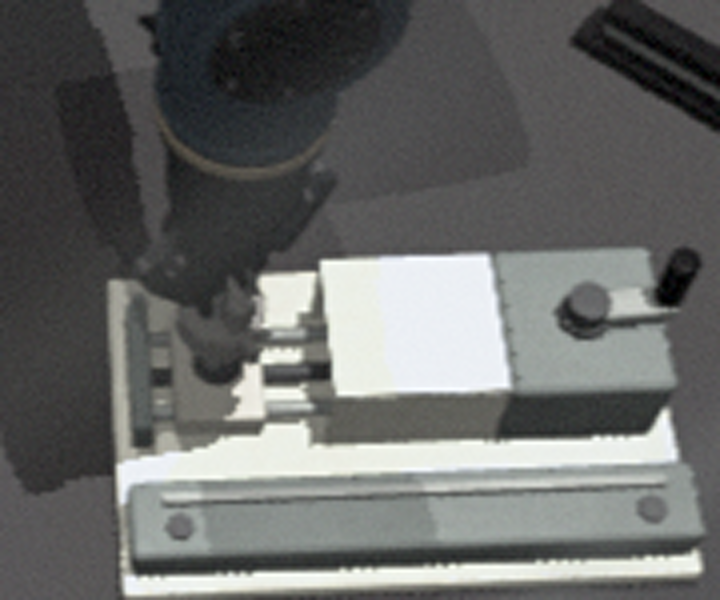

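```bash
python3 -m handwheel '[[0.4,8,-0.8,0,0,0,-1],[0,8,0,0,0,0,-1],[0,3,0,0,0,0,-1],[0,0,0,0,0,0,-1]]';python3 -m handwheel '[[0,2,0,0,0,0,-1],[0,2,0,0,0,0,-1],[0,1,0,0,0,0,-1],[0,0,0,0,0,0,-1]]'; python3 -m handwheel '[[0,1,0,0,0,0,-1],[0,1,0,0,0,0,-1],[0,0,0,0,0,0,-1]]'
```

```text
time: 20.9
ee_pos: [541.6, -27.4, 105.0]
eef_rot: [[-0.292, -0.001, -0.957], [0.957, 0.0, -0.292], [0.0, -1.0, 0.001]]
force: [0.4, -0.7, -0.5]
finger_gap: 0.148
time: 21.3
ee_pos: [542.1, -27.3, 100.7]
eef_rot: [[-0.292, -0.0, -0.956], [0.956, 0.0, -0.292], [0.0, -1.0, 0.0]]
force: [-0.1, 0.6, -0.1]
finger_gap: 0.148
time: 21.6
ee_pos: [542.1, -27.3, 98.7]
eef_rot: [[-0.292, -0.0, -0.957], [0.957, -0.0, -0.292], [0.0, -1.0, 0.0]]
force: [0.2, 0.1, -1.2]
finger_gap: 0.15
```

```bash
python3 -m handwheel '[[0,1.5,0,0,0,0,-1],[0,1.5,0,0,0,0,-1],[0,0,0,0,0,0,-1]]'; python3 -m handwheel '[[0,1.5,0,0,0,0,-1],[0,1.5,0,0,0,0,-1],[0,0,0,0,0,0,-1]]'
```

```text
time: 21.9
ee_pos: [542.0, -27.3, 95.5]
eef_rot: [[-0.292, -0.0, -0.957], [0.957, 0.0, -0.292], [0.0, -1.0, 0.0]]
force: [0.1, 0.3, -1.6]
finger_gap: 0.146
time: 22.2
ee_pos: [542.0, -27.3, 92.6]
eef_rot: [[-0.292, -0.0, -0.957], [0.957, 0.0, -0.292], [0.0, -1.0, 0.0]]
force: [0.0, -0.4, -0.3]
finger_gap: 0.152
```

```bash
python3 -m handwheel '[[0,2,0,0,0,0,-1],[0,2,0,0,0,0,-1],[0,2,0,0,0,0,-1],[0,2,0,0,0,0,-1],[0,0,0,0,0,0,-1]]'; python3 -m handwheel '[[0,1.5,0,0,0,0,-1],[0,1.5,0,0,0,0,-1],[0,0,0,0,0,0,-1],[0,0,0,0,0,0,-1]]'
```

```text
time: 22.7
ee_pos: [541.9, -27.3, 84.5]
eef_rot: [[-0.292, -0.0, -0.957], [0.957, 0.0, -0.292], [0.0, -1.0, 0.0]]
force: [0.4, 0.2, -1.6]
finger_gap: 0.151
time: 23.1
ee_pos: [542.3, -27.3, 82.1]
eef_rot: [[-0.292, 0.0, -0.956], [0.956, -0.0, -0.292], [-0.0, -1.0, -0.0]]
force: [-0.6, -0.6, 3.3]
finger_gap: 0.151
```

Contact came at the expected home height: TCP 82 mm with the spring starting to push. I keep pressing.

```bash
python3 -m handwheel '[[0,1.5,0,0,0,0,-1],[0,1.5,0,0,0,0,-1],[0,0,0,0,0,0,-1],[0,0,0,0,0,0,-1]]'; python3 -m handwheel '[[0,2,0,0,0,0,-1],[0,2,0,0,0,0,-1],[0,0,0,0,0,0,-1],[0,0,0,0,0,0,-1]]'
```

```text
time: 23.5
ee_pos: [542.3, -27.4, 79.2]
eef_rot: [[-0.292, 0.001, -0.957], [0.957, -0.0, -0.292], [-0.0, -1.0, -0.001]]
force: [-3.0, 0.2, 7.8]
finger_gap: 0.148
time: 23.9
ee_pos: [542.4, -27.4, 75.4]
eef_rot: [[-0.292, 0.001, -0.956], [0.956, -0.0, -0.292], [-0.0, -1.0, -0.001]]
force: [-3.7, -0.1, 11.4]
finger_gap: 0.144
```

```bash
python3 -m handwheel '[[0,1,0,0,0,0,-1],[0,1,0,0,0,0,-1],[0,0,0,0,0,0,-1],[0,0,0,0,0,0,-1]]'; python3 -m handwheel '[[0,1,0,0,0,0,-1],[0,1,0,0,0,0,-1],[0,0,0,0,0,0,-1],[0,0,0,0,0,0,-1],[0,0,0,0,0,0,-1]]'
```

```text
time: 24.3
ee_pos: [542.7, -27.4, 74.8]
eef_rot: [[-0.292, 0.002, -0.957], [0.957, -0.0, -0.292], [-0.001, -1.0, -0.002]]
force: [-11.5, -0.3, 34.1]
finger_gap: 0.148
time: 24.8
ee_pos: [543.3, -27.3, 74.3]
eef_rot: [[-0.292, 0.004, -0.956], [0.956, -0.0, -0.292], [-0.001, -1.0, -0.004]]
force: [-16.8, 1.7, 56.3]
finger_gap: 0.15
```

```bash
python3 -m handwheel '[[0,-1,0.5,0,0,0,-1],[0,-1.3,0.5,0,0,0,-1],[0,0,0,0,0,0,-1],[0,0,0,0,0,0,-1]]'; python3 - <<'E'
from h import *
o=bot.observe();print(o['ee_pos'],o['force'],o['time'])
im=bot.camera('wrist');cv2.imwrite('pics/w11.png',im[:,:,::-1])
im=bot.camera('scene');cv2.imwrite('pics/s11.png',cv2.resize(im[180:330,300:480,::-1],None,fx=4,fy=4,interpolation=cv2.INTER_CUBIC))
E
```

```text
time: 25.2
ee_pos: [542.6, -27.4, 74.7]
eef_rot: [[-0.292, 0.003, -0.956], [0.956, 0.0, -0.292], [-0.001, -1.0, -0.003]]
force: [-2.8, 1.6, 20.4]
finger_gap: 0.148
[542.57301996 -27.41444704  74.71603053] [-2.80109257  1.58113232 20.37063392] 25.2
```

View pics/w11.png

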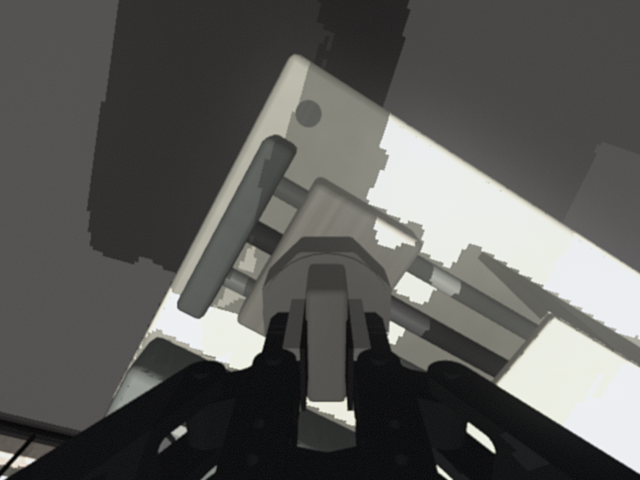

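View pics/s11.png

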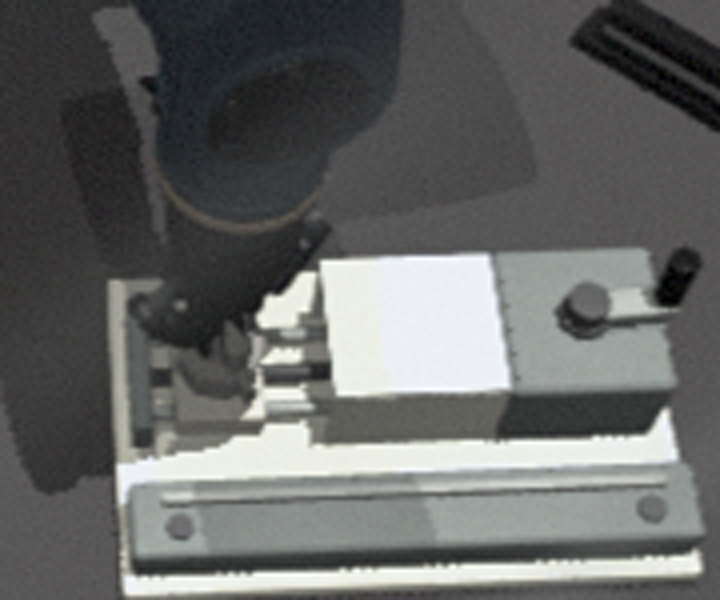

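```bash
python3 -m handwheel '[[0,0,0,0,0,0,-1],[0,0,0,0,0,0,-1],[0,0,0,0,0,0,-1]]'; python3 -c "
from plant import bot
print(bot.job_done())"
```

```text
time: 25.6
ee_pos: [542.6, -27.4, 74.7]
eef_rot: [[-0.292, 0.003, -0.956], [0.956, 0.0, -0.292], [-0.001, -1.0, -0.003]]
force: [-2.5, 2.0, 21.1]
finger_gap: 0.147
the job is handed in; nothing more can be done
None
```

I wound the crank clockwise to its stop, fitted the knob on the D-shaft and pressed the shaft in. I handed the job in at 25.6 s with the knob still gripped. No verdict was reported, and I have no direct readings of the crank or shaft joints, so what follows is inferred from forces, heights and pictures.

- **Crank:** the force at the handle rose to about 27 N where the stop was expected. The pictures showed the carriage right out.
- **Knob:** I took the one nearest the base, about 565 mm away; the two look-alikes were about 670 and 680 mm away. Its nose was lined up with the flat, at a shaft yaw of about 0.29 rad.
- **Fit:** the knob slid on with almost no force. The spring began to push at a TCP height of 82 mm, about where I expected home to be.
- **Press:** the push ended on the shaft's hard stop at a TCP height of 74.7 mm, so the shaft is pressed in about 7.5 to 8 mm. The force peaked at 56 N at the wrist, and I backed it off to a steady 21 N, still above the 14 N spring.
- **Last picture:** the bar sits in the fingers where it did before insertion, so there was no sign of slipping.
- **Other things on the counter:** I did not touch any of them, but I did not re-measure their positions at the end.

Two measurements disagreed slightly: the camera and the machine's geometry put the shaft 2 to 3 mm apart. I aimed in between, and the knob settled at a TCP position of about (542.5, -27.4) mm.

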